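Zero the food-lab photometer and hold a sample tube in its V-cradle

TASK

With the photometer's cradle still empty, zero it: pull the black shutter knob on its front out to its far stop, then push it fully home. Then take the steel sample tube off its grey rest, lay it centred along the photometer's sprung V-cradle so that it bears on both faces of the V, and press it gently down until the cradle is at the bottom of its travel. Finish while still holding the tube pressed down there, with the shutter home, and leave the other things on the bench where they are.

Things in the scene. Friction and masses are not known exactly. Their poses are not given: they have to be found in the camera images.
- reader: the photometer, fixed: grey base 160 (x) x 360 (y) x 20 mm, a white housing on each end (150 mm in x, top 90 mm above the bench, inner walls at y = +-85 mm), the open cradle between them. Origin: under the middle of the base, at bench height. Its front, with the knob, looks to its -x; y runs along the V; z up
- knob (a point): centre of the shutter's black knob, a rounded block 26 (reader x) x 20 (reader y) x 28 mm tall on a 10 mm stem, 50 mm above the bench; moves with it. When home it is 40 mm in front of the +y housing's front face (115 mm before and 132 mm to +y of the reader's origin). Axes as the reader's
- shutter (a joint): shutter slide: 0 = home, 0.026 m = pulled out to its far stop; it moves straight along the reader's -x. A spring detent holds it at either end: about 3.5 N to start it, easing towards the middle, past which it is drawn to the nearer end
- seat (a point): where the middle of the tube's axis lies when it is seated and centred in the V-cradle: 65 mm above the bench with the cradle up, moving with it: down, and softly up to 3 mm either way in x (0.3 N per mm) and 0.06 rad in yaw (0.3 N m per rad), as the floating cradle aligns itself under the tube. Axes as the reader's when untouched (y along the V)
- cradle (a joint): sprung V-cradle: 0 = up, 0.008 m = pressed down on its stop; spring 5 N at the top, 13 N at the bottom, less about 3 N of weights. Plate 60 x 150 x 8 mm, top 27 mm below the seat, with two 90-degree V-blocks 20 mm long, 42 mm either side of the seat along y, 64 mm open between; the V's edges end 1.5 mm below and 18 mm beside the tube's axis
- tube: the sample tube: plain steel cylinder with glass ends, 28 mm diameter, 120 mm long, about 0.18 kg. Origin at its centre; its y axis is the tube's axis (either end may go either way; it may be rolled about it)
- rest: grey plastic rest, fixed, base 60 x 120 x 8 mm with a V-saddle 14 mm long centred 47 mm either side of the middle along y (80 mm open between). Origin: under its middle at bench height; the tube lies along its y, the tube's axis 45 mm above the bench
- jar: squat white sample jar with red lid, 56 mm across, 65 mm tall, standing; bystander. Origin under its middle
- tub: white plastic tub with white lid, 80 mm across, 95 mm tall, standing; bystander. Origin under its middle
- vial_a: small capped glass vial, 26 mm across, 48 mm tall, standing; bystander. Origin under its middle
- vial_b: small capped glass vial, 26 mm across, 48 mm tall, standing; bystander. Origin under its middle
- phone: white phone lying flat, 138 x 67 x 9 mm; bystander. Origin under its middle
- pipette: white and black hand pipette lying flat, about 240 mm long, 25 mm high; bystander. Origin under its middle
- pear: yellow pear, 76 mm across, 83 mm tall; bystander. Origin under its middle
Things that resemble listed ones, but are neither listed nor needed, are in the scene too. Several things have the shape of the tube; the one meant has the colours described above.

How it is judged:
By the outcome, as a careful person would: the job done as asked, in the order asked, and still so for the second after the job is handed in, while the arm keeps its last pose, push and grip.
It also fails if it takes over 61 s, if anything falls off the work surface, if the arm or the gripper's body presses on something with over 40 N, if the wrist force passes 120 N, or if a joint passes its speed limit or range.

ROBOT

A 6-joint arm with a two-finger parallel gripper is mounted at the origin on the work surface. World frame = base frame: x ahead of the robot, y to its left, z up, the work surface at z = 0. Lengths are in m, angles in degrees, forces in N, time in s.
With the tool pointing down it reaches from about 0.425 to 0.95 m from the base axis. Payload 3.5 kg.
Tool frame: the origin (TCP) lies on the front face of the gripper's body, between the roots of the fingers; the fingertips stand 73 mm ahead of it and the grasp point (between the pads) lies r.hold_point_z ahead of it (r.hold_point_z is the distance from the TCP to the grasp point, in m); z points along the fingers, y is the line along which they close (so a half turn about z gives the same grasp; the last joint's range is limited). The gripper opens to 85 mm and grips with 20 to 120 N. Pads are 22 mm wide; open, the fingers measure 114 mm over their backs; the gripper's body (76 mm by 85 mm) begins 54 mm behind the grasp point. The pads swing forward as they close: fully open they stand 13 mm farther back than shut.
Start: joints at [56.436, 16.404, 90.338, -0, 73.258, -8.594], TCP at [0.285, 0.612, 0.304] pointing down, gripper open.
Joint ranges: [-158.93, 158.93], [-51.34, 127.21], [12.03, 142.37], [-87.48, 267.48], [13.55, 161.25], [-162.69, 162.69]. Speed limits (degrees/s): [159.86, 159.86, 180, 180, 180, 180].

INTERFACE

Orientations are given as a 3x3 rotation matrix whose columns are the frame's x, y, z axes.
In Python, from cell import r gives the robot as it stands. The module is installed in compiled form; this text tells all that it offers.
- The arm moves only by the tool arm_command, never from a script. Its arguments are lists of equal length, an entry for each row: "rotation": the turn, a rotation vector about the tool's x, y, z as a fraction of full scale, a list of three; "xyz": the shift along the tool's x, y, z as a fraction of full scale, a list of three; "fingers": the closure, from -1 (fully open) to 1 (shut). A call has 1 to 5 rows; each row is the pose to reach, as a shift and turn from the pose commanded when the call began, along the tool's axes at that moment; what a row does not reach only later rows make up. Full scale, the value 1, is 0.5 m for a shift and pi/2 rad for a turn. A row lasts 1/10 s, in which the tool goes at most 50 mm and 8.59 degrees, less where a joint would pass 70% of its speed; a pose out of reach is approached as far as the arm can. A call with a number of a shift or a turn outside -1 to 1 is refused whole. A call with a gripper value outside its range is refused whole. The fingers move at their own pace and stop on an object; "force" is the grip in N (left out, the last holds). Time passes only in rows, so rows that repeat a pose let the fingers close. It gives the time, the measured TCP pose, the force, the opening and the grip force at its end, in the units of the state.
- r.get_state(): the state, without advancing time (a new reading comes with each control period).
- r.read_camera(name): name is "scene" or "top"; returns the picture (384x512x3 uint8, red, green, blue); there is no depth.
- r.calibration(name): a dict with "camera_matrix" (3x3 intrinsics, pixels), "pose" (4x4, takes a point from camera to world coordinates). Camera axes: x right, y up, looking along -z (the intrinsics and any distortion apply to the point x, -y, -z); pixel columns grow to the right and rows downward; lengths in m; the calibration is good to about 2 mm. A picture is of the moment at which its call begins. calibration takes no time and is no camera call.
- r.close_job(): hands the job in; it is judged then, once.
The state is a dict: "clock": time; "joints": joint angles; "qd": joint speeds; "tau": joint torques, N m; "ee_pos": TCP position; "tcp_rot": TCP orientation; "contact_force": force on the tool from outside, world axes, zero at the start; "ft_torque": the same for the moment, N m; "width": opening from 0.0 (shut) to 1.0 (fully open); "finger_force": force on a finger pad.
Only numpy, scipy, OpenCV 4.12 (cv2) and the standard library are available. Lean on these libraries where they do the work, as an engineer would, in place of code of your own. Each camera call takes 0.05 s, during which the arm holds its last target. There are 200 camera calls.

## Working session

There is one attempt and no reset: what is moved stays moved. The work goes in short steps, Python scripts to look and compute and a tool call to move; the robot and the scene stay as the last step left them, time stands still between calls to the robot, and variables do not carry over. Pictures are saved under pics/ and viewed, at most 10 in all, crops included, and the job is handed in when it is done.

Besides the shell and the picture viewer there is one more tool, called after "Request:" as name(argument=value, ...) on one line, values as JSON. arm_command: Moves the arm, as the interface text tells. Shift numbers are shares of 0.5 m and turn numbers shares of pi/2 rad, none past 1 either way. Its arguments: {"type":"object","properties":{"rotation":{"type":"array","items":{"type":"array","items":{"type":"number","minimum":-1,"maximum":1}}},"xyz":{"type":"array","items":{"type":"array","items":{"type":"number","minimum":-1,"maximum":1}}},"fingers":{"type":"array","items":{"type":"number"}},"force":{"type":"number"}},"required":["rotation","xyz","fingers"]}

```bash
mkdir -p pics; python3 - <<'E'
from cell import r
import cv2,numpy as np
np.set_printoptions(precision=4,suppress=True)
for n in("scene","top"):
    im=r.read_camera(n); cv2.imwrite(f"pics/{n}0.png",cv2.resize(im[...,::-1],(800,600),interpolation=cv2.INTER_CUBIC)); cv2.imwrite(f"pics/raw_{n}0.png",im[...,::-1])
    c=r.calibration(n); print(n,{k:np.array(v) for k,v in c.items()})
print(r.get_state(), r.hold_point_z)
E
```

```text
scene {'camera_matrix': array([[373.7484,   0.    , 259.1803],
       [  0.    , 373.7484, 191.7812],
       [  0.    ,   0.    ,   1.    ]]), 'pose': array([[ 0.4804, -0.5214,  0.7052,  1.2118],
       [ 0.8769,  0.2728, -0.3957, -0.4453],
       [ 0.0139,  0.8085,  0.5883,  0.6727],
       [ 0.    ,  0.    ,  0.    ,  1.    ]])}
top {'camera_matrix': array([[480.9274,   0.    , 262.238 ],
       [  0.    , 480.9274, 192.3911],
       [  0.    ,   0.    ,   1.    ]]), 'pose': array([[-0.0342,  0.9781, -0.2055,  0.2313],
       [-0.9994, -0.0331,  0.0091, -0.0283],
       [ 0.0021,  0.2056,  0.9786,  1.4145],
       [ 0.    ,  0.    ,  0.    ,  1.    ]])}
{'clock': 0.1, 'joints': array([56.4367, 16.4485, 90.4136,  0.0012, 73.2586, -8.5937]), 'qd': array([ 0.0012, -0.0079, -0.3052,  0.0034,  0.1225, -0.0132]), 'tau': array([ -0.0003, -40.7301, -29.3698,  -0.0002,   0.0035,  -0.    ]), 'ee_pos': array([0.2847, 0.6116, 0.3027]), 'tcp_rot': array([[-0.9065,  0.4221, -0.0012],
       [ 0.4221,  0.9065, -0.0017],
       [ 0.0003, -0.0021, -1.    ]]), 'contact_force': array([-0.3988,  0.6143, -0.2955]), 'ft_torque': array([0.0188, 0.0162, 0.0351]), 'finger_force': 0.0, 'width': 0.9991436372898956} 0.0539
```

View pics/top0.png

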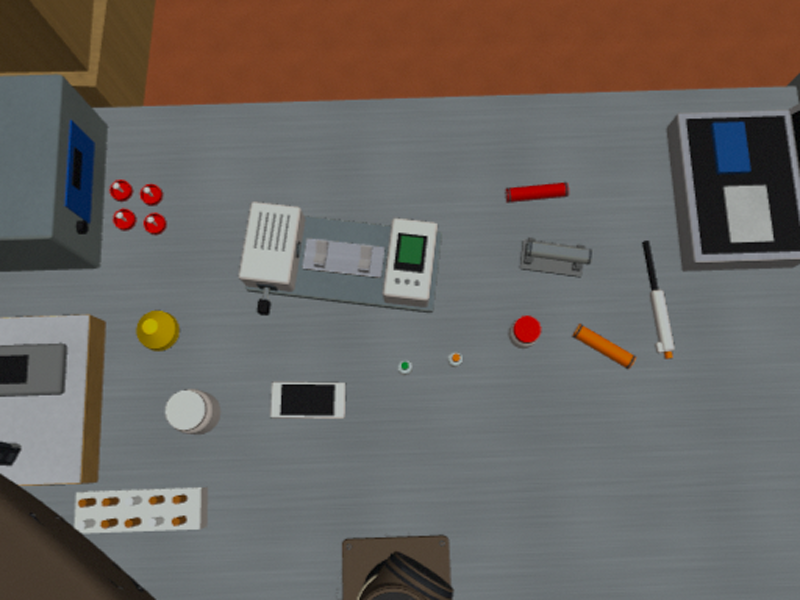

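View pics/scene0.png

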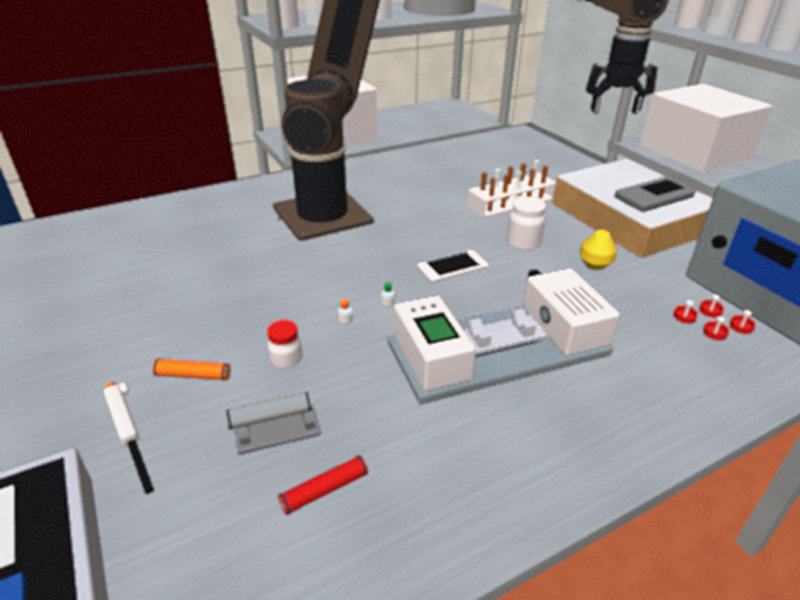

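The top picture (800 px) shows three tube-shaped things: grey steel at (560,252) on the grey rest, red at (537,192) and orange at (605,346). I choose the steel one. The reader's centre is near (345,258) and its black knob near (264,307). The scene picture agrees: the tube is at (268,410) and the reader at (500,335). Next I check both in close crops.

```bash
cat > h.py <<'E'
import numpy as np,cv2
from cell import r
np.set_printoptions(precision=4,suppress=True)
def cal(n):
    c=r.calibration(n); return np.array(c["camera_matrix"]),np.array(c["pose"]),c
def proj(n,P):
    K,T,_=cal(n); p=(np.atleast_2d(P)-T[:3,3])@T[:3,:3]; p=p*[1,-1,-1]
    q=p@K.T; return q[:,:2]/q[:,2:]
def back(n,uv,z):
    K,T,_=cal(n); uv=np.atleast_2d(uv).astype(float)
    d=np.c_[uv,np.ones(len(uv))]@np.linalg.inv(K).T*[1,-1,-1]@T[:3,:3].T
    return T[:3,3]+d*((z-T[2,3])/d[:,2])[:,None]
E
python3 - <<'E'
from h import *
a=cv2.imread("pics/raw_top0.png");b=cv2.imread("pics/raw_scene0.png")
def crop(im,x,y,w,h,s): return cv2.resize(im[y:y+h,x:x+w],None,fx=s,fy=s,interpolation=cv2.INTER_CUBIC)
# top reader x150-290,y125-205 at 5.5 ; rest
cv2.imwrite("pics/c1.png",crop(a,150,122,140,86,5.5))
cv2.imwrite("pics/c2.png",np.vstack([crop(a,320,140,70,48,6),crop(b,135,240,80,52,5.25)[:, :420]]))
for n in("top","scene"): print(list(r.calibration(n)))
E
```

```text
['camera_matrix', 'pose']
['camera_matrix', 'pose']
```

View pics/c1.png

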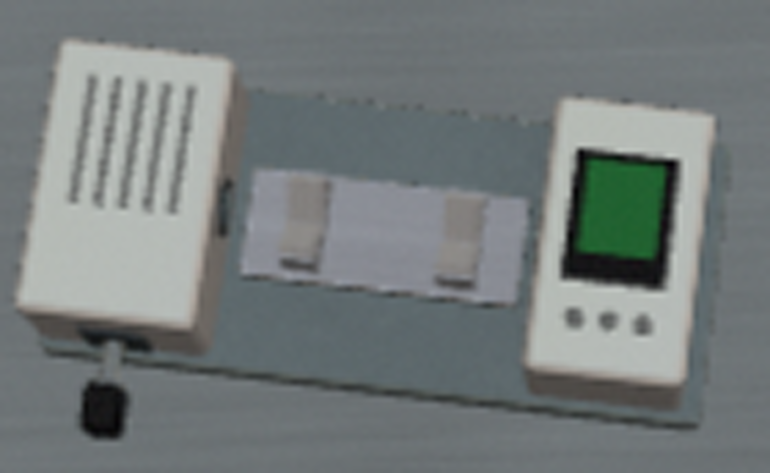

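View pics/c2.png

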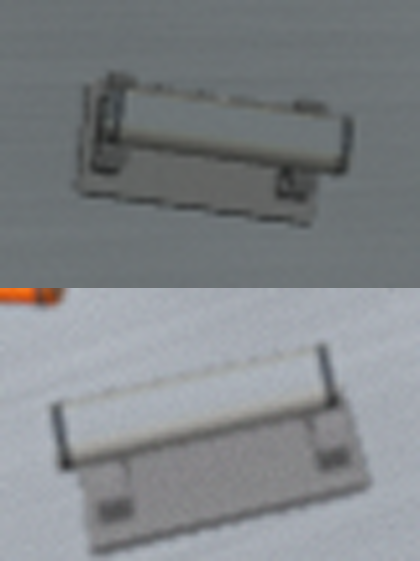

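The crops confirm the steel tube with dark end rims on the grey rest: top ends near (105,113) and (350,145) in the 6x crop, scene ends near (62,435) and (328,375). They also confirm the reader, with its knob on the +y (left) housing at (104,410) in the 5.5x crop.

```bash
cat > fit.py <<'E'
from h import *
from scipy.optimize import least_squares
c=lambda p,s,o:(np.array(p,float)+.5)/s-.5+np.array(o)
def W(q,L):
    a=q[2];R=np.array([[np.cos(a),-np.sin(a),0],[np.sin(a),np.cos(a),0],[0,0,1]]);return np.array(L)@R.T+[q[0],q[1],0]
t1=c([(235,58),(193,330),(562,98),(527,372),(700,426),(104,400)],5.5,(150,122))
L1=np.array([(75,85,90),(-75,85,90),(75,-85,90),(-75,-85,90),(-80,-180,2),(-115,132,60)])/1e3
s1=c([(418,397),(611,352),(473,378),(401,318)],800/512,(0,0))
Ls=np.array([(80,-180,2),(80,180,2),(75,-85,20),(-75,-160,90)])/1e3
f=least_squares(lambda q:(proj("top",W(q,L1))-t1).ravel(),[.6,.05,0],loss="soft_l1",f_scale=.5)
if __name__=="__main__":
    q=f.x;print("reader",q,np.degrees(q[2]));print((proj("top",W(q,L1))-t1));
    print("scene res",proj("scene",W(q,Ls))-s1)
    print("knob",W(q,[(-.115,.132,.05)]),"seat",W(q,[(0,0,.065)]))
    # tube
    e=c([(105,113),(350,145)],6,(320,140)); g=c([(62,435-288),(328,375-288)],5.25,(135,240))
    for n,uv in(("top",e),("scene",g)):
        B=back(n,uv,.045);d=B[0]-B[1];print(n,B,B.mean(0),np.linalg.norm(d),np.degrees(np.arctan2(-d[0],d[1])))
E
python3 fit.py
```

```text
reader [ 0.6083  0.0807 -0.1562] -8.949269140426283
[[ 0.7593 -0.5711]
 [ 0.3791  0.1525]
 [-0.3399 -0.9671]
 [-0.696  -0.3069]
 [ 0.1253  1.5459]
 [-0.1511  1.3147]]
scene res [[ -0.1449   4.1611]
 [ -0.1264   1.4869]
 [ -0.4317   0.8587]
 [ -2.08   -11.0661]]
knob [[0.5152 0.229  0.05  ]] seat [[0.6083 0.0807 0.065 ]]
top [[ 0.6138 -0.2655  0.045 ]
 [ 0.5935 -0.3848  0.045 ]] [ 0.6037 -0.3252  0.045 ] 0.1209955295786625 -9.673769758142601
scene [[ 0.5941 -0.3824  0.045 ]
 [ 0.6139 -0.2707  0.045 ]] [ 0.604  -0.3266  0.045 ] 0.11344388674670561 169.96213918628166
```

```bash
cat > fit2.py <<'E'
from fit import *
t=c([(235,58),(193,330),(562,98),(527,372),(258,170),(242,275),(528,197),(515,303),(700,424),(104,408)],5.5,(150,122))
L=np.array([(75,85,90),(-75,85,90),(75,-85,90),(-75,-85,90),(30,75,38),(-30,75,38),(30,-75,38),(-30,-75,38),(-80,-180,0),(-115,132,50)])/1e3
f=least_squares(lambda q:(proj("top",W(q,L))-t).ravel(),[.6,.05,0],loss="soft_l1",f_scale=.5)
q=f.x
if __name__=="__main__":
    print(q,np.degrees(q[2]));print(proj("top",W(q,L))-t)
    b=lambda x0,x1,y0,y1,z0,z1:[[(x,y,z) for x,y in((x0,y0),(x1,y0),(x1,y1),(x0,y1),(x0,y0))] for z in(z0,z1)]
    polys=sum([b(-80,80,-180,180,0,20),b(-75,75,85,175,20,90),b(-75,75,-175,-85,20,90),b(-30,30,-75,75,30,38),b(-128,-102,122,142,36,64)],[])
    out=[]
    for n,o,sz,s in(("top",(150,122),(140,86),5.5),("scene",(245,165),(155,95),4.97)):
        im=cv2.imread(f"pics/raw_{n}0.png")[o[1]:o[1]+sz[1],o[0]:o[0]+sz[0]]
        im=cv2.resize(im,None,fx=s,fy=s,interpolation=cv2.INTER_CUBIC)
        for P in polys:
            uv=(proj(n,W(q,np.array(P)/1e3))-o+.5)*s-.5
            cv2.polylines(im,[np.int32(uv.round())],False,(0,0,255) if P[0][2] in(20,90,38,64) else (255,0,0),1)
        out.append(im[:, :770] if n=="top" else cv2.resize(im,(770,472)))
    cv2.imwrite("pics/ov.png",cv2.resize(np.vstack(out),(490,600),interpolation=cv2.INTER_AREA)); cv2.imwrite("pics/ov2.png",out[1])
E
python3 fit2.py
```

```text
[ 0.6087  0.0816 -0.1496] -8.570225577992579
[[ 0.244  -0.5251]
 [ 0.1993  0.2414]
 [-0.8073 -1.2911]
 [-0.8237 -0.6046]
 [-0.3582 -0.4572]
 [-0.3609 -0.1306]
 [ 0.5793  0.253 ]
 [ 0.4581  0.491 ]
 [ 0.0142  1.5508]
 [ 0.3992  0.7509]]
```

View pics/ov2.png

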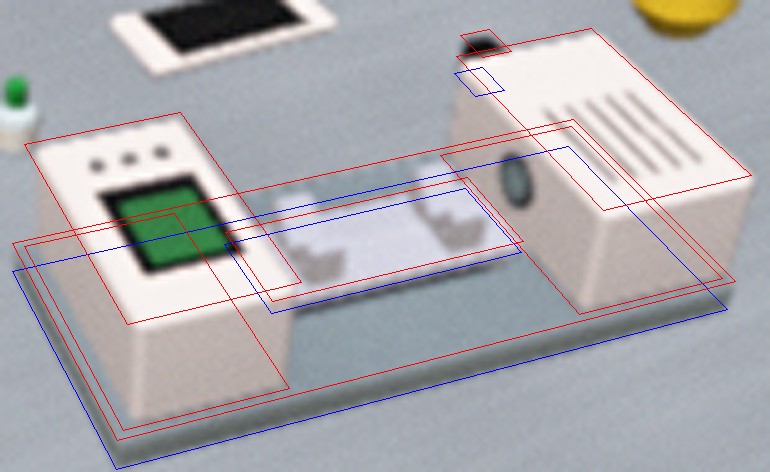

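The wireframe lies within about 1-2 raw pixels of the reader in the scene view (base corner at (117,468), knob at (485,45)). I'll refine it with an edge fit over both views.

```bash
cat > fit3.py <<'E'
from fit2 import *
from scipy.ndimage import map_coordinates,gaussian_filter1d
ims={n:cv2.GaussianBlur(cv2.imread(f"pics/raw_{n}0.png"),(0,0),.7).astype(float).mean(2) for n in("top","scene")}
E={"top":[((75,90,90),(75,165,90)),((75,-95,90),(75,-165,90)),((70,85,90),(-70,85,90)),((70,-85,90),(-70,-85,90)),((-75,160,90),(-75,145,90)),((-75,110,90),(-75,92,90)),((-75,-165,90),(-75,-92,90)),((30,70,38),(30,-70,38)),((-30,70,38),(-30,-70,38)),((27,75,38),(-27,75,38)),((27,-75,38),(-27,-75,38))],
"scene":[((80,-175,0),(80,175,0)),((75,-165,90),(75,-92,90)),((75,92,90),(75,165,90)),((70,-85,90),(-70,-85,90)),((-75,-165,90),(-75,-92,90)),((30,-60,38),(30,70,38))]}
def meas(q,hw):
    M=[]
    for n in E:
        for a,b in E[n]:
            P=W(q,np.linspace(a,b,15)/1e3 if 0 else (np.array(a)+np.linspace(0,1,15)[:,None]*(np.array(b)-a))/1e3)
            L=(np.array(a)+np.linspace(0,1,15)[:,None]*(np.array(b)-a))/1e3
            uv=proj(n,P);t=uv[-1]-uv[0];t/=np.linalg.norm(t);m=np.array([-t[1],t[0]])
            s=np.arange(-hw,hw+.01,.2);X=uv[:,None]+s[None,:,None]*m
            v=map_coordinates(ims[n],[X[...,1],X[...,0]],order=1).mean(0)
            g=np.abs(np.gradient(gaussian_filter1d(v,2)))
            k=s[g.argmax()];M.append((n,L,uv+k*m,m,k,g.max()))
    return M
q=f.x
for hw in(3,2.5,2,2):
    M=meas(q,hw)
    q=least_squares(lambda q:np.concatenate([(proj(n,W(q,L))-t)@m for n,L,t,m,_,_ in M]),q,loss="soft_l1",f_scale=.4).x
if __name__=="__main__":
    print(q,np.degrees(q[2]))
    for (n,L,t,m,k,g),e in zip(meas(q,2),E["top"]+E["scene"]): print(n,e,round(k,2),round(g,1))
    for n in E:
        sel=[x for x in M if x[0]==n]
        qq=least_squares(lambda q:np.concatenate([(proj(n,W(q,L))-t)@m for n,L,t,m,_,_ in sel]),q,loss="soft_l1",f_scale=.4).x; print(n,qq)
    print("knob",W(q,[(-.115,.132,.05)]))
E
python3 fit3.py
```

```text
[ 0.6095  0.0799 -0.1517] -8.691731378628065
top ((75, 90, 90), (75, 165, 90)) -1.2 5.2
top ((75, -95, 90), (75, -165, 90)) 1.2 5.2
top ((70, 85, 90), (-70, 85, 90)) 1.0 5.8
top ((70, -85, 90), (-70, -85, 90)) -0.0 5.8
top ((-75, 160, 90), (-75, 145, 90)) -0.2 7.4
top ((-75, 110, 90), (-75, 92, 90)) -0.0 7.3
top ((-75, -165, 90), (-75, -92, 90)) -0.0 7.2
top ((30, 70, 38), (30, -70, 38)) 0.2 2.8
top ((-30, 70, 38), (-30, -70, 38)) 0.2 3.8
top ((27, 75, 38), (-27, 75, 38)) 0.8 3.3
top ((27, -75, 38), (-27, -75, 38)) -1.4 3.7
scene ((80, -175, 0), (80, 175, 0)) -0.2 5.1
scene ((75, -165, 90), (75, -92, 90)) 1.2 3.9
scene ((75, 92, 90), (75, 165, 90)) 1.2 4.1
scene ((70, -85, 90), (-70, -85, 90)) -0.8 5.0
scene ((-75, -165, 90), (-75, -92, 90)) 1.0 5.3
scene ((30, -60, 38), (30, 70, 38)) 1.2 6.7
top [ 0.6088  0.081  -0.1558]
scene [ 0.6129  0.077  -0.1521]
knob [[0.5158 0.2278 0.05  ]]
```

```bash
cat > go.py <<'E'
import sys; from h import *
from scipy.spatial.transform import Rotation as Ro
# usage: go.py x y z  yangle(deg, direction of tool y in world; tool z down)
x,y,z,a=map(float,sys.argv[1:5]); s=r.get_state(); R=np.array(s["tcp_rot"])
a=np.radians(a); Y=np.array([np.cos(a),np.sin(a),0]); Z=np.array([0,0,-1.]); T=np.c_[np.cross(Y,Z),Y,Z]
print("xyz",(R.T@(np.array([x,y,z])-s["ee_pos"])/.5).round(4),"rot",(Ro.from_matrix(R.T@T).as_rotvec()/(np.pi/2)).round(4),"t",s["clock"],"pos",s["ee_pos"],"F",s["contact_force"],"w",s["width"],"j6",s["joints"][5],r.hold_point_z)
E
python3 go.py 0.516 0.228 0.2 81.3
```

```text
xyz [-0.7433 -0.4997  0.2062] rot [-0.0013 -0.0004 -0.1808] t 0.1 pos [0.2847 0.6116 0.3027] F [-0.3988  0.6143 -0.2955] w 0.9991436372898956 j6 -8.593662495701668 0.0539
```

Request:
arm_command(rotation=[[0,0,-0.181],[0,0,-0.181],[0,0,-0.181],[0,0,-0.181],[0,0,-0.181]], xyz=[[-0.743,-0.5,0.206],[-0.743,-0.5,0.206],[-0.743,-0.5,0.206],[-0.743,-0.5,0.206],[-0.743,-0.5,0.206]], fingers=[-1,-1,-1,-1,-1])

```text
clock: 0.6
ee_pos: [0.4111, 0.4014, 0.247]
tcp_rot: [[-0.989, 0.15, -0.001], [0.15, 0.989, -0.0], [0.0, -0.0, -1.0]]
contact_force: [1.4, 0.8, 0.6]
width: 0.999
finger_force: 0.0
```

```bash
python3 go.py 0.516 0.228 0.2 81.3
```

```text
xyz [-0.2597 -0.3113  0.094 ] rot [-0.0003 -0.0003  0.0005] t 0.6 pos [0.4111 0.4014 0.247 ] F [1.4184 0.8201 0.6398] w 0.9994127617201835 j6 -47.1354324482063 0.0539
```

Request:
arm_command(rotation=[[0,0,0],[0,0,0],[0,0,0],[0,0,0],[0,0,0]], xyz=[[-0.26,-0.311,0.094],[-0.26,-0.311,0.094],[-0.26,-0.311,0.094],[-0.26,-0.311,0.094],[-0.26,-0.311,0.094]], fingers=[-1,-1,-1,-1,-1])

```text
clock: 1.1
ee_pos: [0.517, 0.2258, 0.199]
tcp_rot: [[-0.988, 0.156, -0.002], [0.156, 0.988, -0.002], [0.002, -0.002, -1.0]]
contact_force: [-0.5, 0.5, -0.4]
width: 1.002
finger_force: 0.0
```

```bash
python3 go.py 0.516 0.228 0.105 81.3
```

```text
xyz [0.0023 0.0045 0.188 ] rot [-0.0014 -0.0013 -0.0031] t 1.1 pos [0.517  0.2258 0.199 ] F [-0.4924  0.5252 -0.3918] w 1.001877607252072 j6 -67.67088419438672 0.0539
```

Request:
arm_command(rotation=[[0,0,0],[0,0,0],[0,0,0],[0,0,0]], xyz=[[0.002,0.004,0.08],[0.002,0.004,0.14],[0.002,0.004,0.188],[0.002,0.004,0.188]], fingers=[-1,-1,-1,-1])

```text
clock: 1.5
ee_pos: [0.5119, 0.2318, 0.1027]
tcp_rot: [[-0.989, 0.151, -0.009], [0.151, 0.989, -0.002], [0.009, -0.003, -1.0]]
contact_force: [-0.8, 0.3, -0.5]
width: 0.999
finger_force: 0.0
```

```bash
python3 go.py 0.516 0.228 0.105 81.3; python3 - <<'E'
from h import *
out=[]
for n,P in(("top",(.516,.228,.06)),("scene",(.53,.2,.09))):
    u=proj(n,[P])[0].astype(int); im=r.read_camera(n)[...,::-1]; cv2.imwrite(f"pics/raw_{n}1.png",im)
    print(n,u-[40,36]); out.append(cv2.resize(im[u[1]-36:u[1]+36,u[0]-40:u[0]+40],None,fx=5,fy=5,interpolation=cv2.INTER_CUBIC))
cv2.imwrite("pics/k1.png",np.hstack(out))
E
```

```text
xyz [-0.0092 -0.0063 -0.0047] rot [-0.0021 -0.0054  0.0004] t 1.5 pos [0.5119 0.2318 0.1027] F [-0.8026  0.2628 -0.4845] w 0.9988009588488794 j6 -67.33228725838292 0.0539
top [128 159]
scene [298 134]
```

View pics/k1.png

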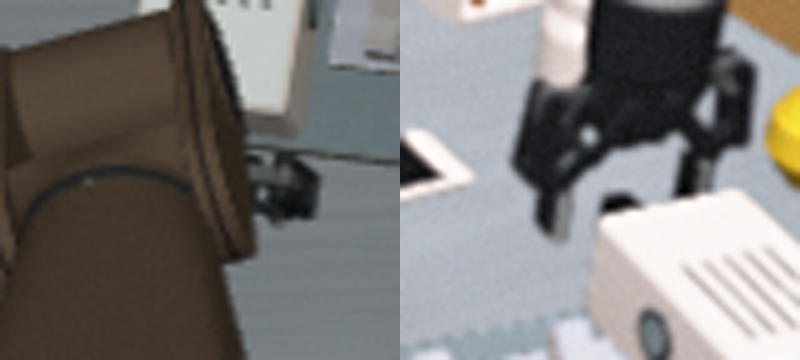

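The scene half shows the knob at (620,200) lying midway between the open fingers, (555,225) and (690,180); the top view is hidden by the arm. I close on it.

Request:
arm_command(rotation=[[0,0,0],[0,0,0],[0,0,0],[0,0,0],[0,0,0]], xyz=[[0,0,0],[0,0,0],[0,0,0],[0,0,0],[0,0,0]], fingers=[1,1,1,1,1], force=30)

```text
clock: 2.1
ee_pos: [0.5152, 0.2309, 0.1078]
tcp_rot: [[-0.989, 0.149, -0.001], [0.149, 0.989, -0.004], [0.0, -0.004, -1.0]]
contact_force: [-2.2, -6.8, 3.4]
width: 0.228
finger_force: 33.0
```

```bash
python3 go.py 0.516 0.228 0.105 81.3
```

```text
xyz [-0.0025 -0.0055  0.0057] rot [-0.0025 -0.0002  0.0012] t 2.1 pos [0.5152 0.2309 0.1078] F [-2.1518 -6.8265  3.4167] w 0.22750183358712472 j6 -67.34239279814217 0.0539
```

Gripped (19.4 mm width). Pull out 26 mm along tool +x, with a little over-travel.

Request:
arm_command(rotation=[[0,0,0],[0,0,0],[0,0,0],[0,0,0],[0,0,0]], xyz=[[0.015,-0.003,0],[0.03,-0.003,0],[0.045,-0.003,0],[0.056,-0.003,0],[0.058,-0.003,0]], fingers=[1,1,1,1,1])

```text
clock: 2.6
ee_pos: [0.4886, 0.2346, 0.1079]
tcp_rot: [[-0.989, 0.15, 0.011], [0.15, 0.989, -0.0], [-0.011, 0.001, -1.0]]
contact_force: [13.5, -4.2, -5.7]
width: 0.227
finger_force: 31.7
```

```bash
python3 go.py 0.4895 0.2349 0.105 81.3
```

```text
xyz [-0.0016  0.0009  0.0059] rot [0.0009 0.0068 0.0008] t 2.6 pos [0.4886 0.2346 0.1079] F [13.4829 -4.1919 -5.6872] w 0.22703541235971927 j6 -66.24290947104718 0.0539
```

Request:
arm_command(rotation=[[0,0,0],[0,0,0],[0,0,0],[0,0,0],[0,0,0]], xyz=[[0,0,0],[-0.02,0,0],[-0.04,0,0],[-0.058,0,0],[-0.065,0,0]], fingers=[1,1,1,1,1])

```text
clock: 3.1
ee_pos: [0.516, 0.2304, 0.1075]
tcp_rot: [[-0.988, 0.152, -0.011], [0.152, 0.988, -0.0], [0.01, -0.002, -1.0]]
contact_force: [-16.0, 0.5, 17.8]
width: 0.226
finger_force: 35.0
```

Request:
arm_command(rotation=[[0,0,0],[0,0,0]], xyz=[[0,0,0],[0,0,0]], fingers=[1,1])

```text
clock: 3.3
ee_pos: [0.5158, 0.2305, 0.1075]
tcp_rot: [[-0.988, 0.152, -0.009], [0.152, 0.988, -0.0], [0.008, -0.002, -1.0]]
contact_force: [-9.2, -1.7, 12.6]
width: 0.228
finger_force: 34.5
```

Request:
arm_command(rotation=[[0,0,0],[0,0,0],[0,0,0],[0,0,0],[0,0,0]], xyz=[[0.004,0,0],[0.004,0,0],[0.004,0,0],[0.004,0,-0.04],[0.004,0,-0.12]], fingers=[1,-1,-1,-1,-1])

```text
clock: 3.8
ee_pos: [0.5133, 0.2298, 0.1629]
tcp_rot: [[-0.988, 0.151, -0.01], [0.151, 0.989, -0.002], [0.01, -0.004, -1.0]]
contact_force: [0.4, 0.7, 0.7]
width: 0.894
finger_force: 0.0
```

Request:
arm_command(rotation=[[0,0,0],[0,0,0]], xyz=[[0,0,-0.08],[0,0,-0.17]], fingers=[-1,-1])

```text
clock: 4.0
ee_pos: [0.5152, 0.2303, 0.2515]
tcp_rot: [[-0.989, 0.151, -0.004], [0.151, 0.989, -0.0], [0.004, -0.001, -1.0]]
contact_force: [0.5, 0.7, 0.5]
width: 0.997
finger_force: 0.0
```

```bash
python3 go.py 0.604 -0.326 0.22 80.3;python3 - <<'E'
from h import *
n="scene";u=proj(n,[(.53,.2,.07)])[0].astype(int); im=r.read_camera(n)[...,::-1]; cv2.imwrite("pics/raw_scene2.png",im)
im0=cv2.imread("pics/raw_scene0.png")
cut=lambda i:cv2.resize(i[u[1]-25:u[1]+25,u[0]-30:u[0]+30],None,fx=6,fy=6,interpolation=cv2.INTER_CUBIC)
cv2.imwrite("pics/k2.png",np.hstack([cut(im0),cut(im)]))
E
```

```text
xyz [-0.3437 -1.0731  0.0627] rot [-0.0007 -0.0025  0.0114] t 4.0 pos [0.5152 0.2303 0.2515] F [0.5426 0.6679 0.5178] w 0.997418408985016 j6 -67.55873669001953 0.0539
```

View pics/k2.png

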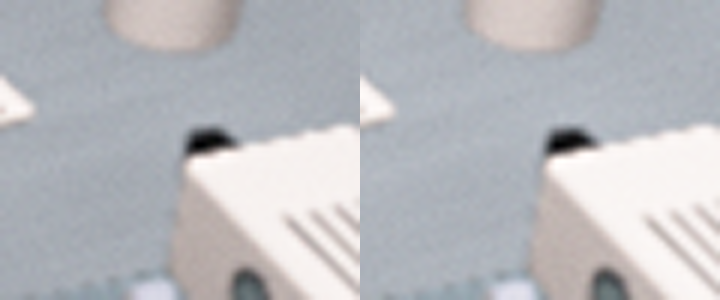

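Knob is in the same place as before the pull in both halves (~(212,140)), so the shutter is home. Now on to the tube.

Request:
arm_command(rotation=[[0,0,0.47],[0,0,0.47],[0,0,0.47],[0,0,0.47],[0,0,0.47]], xyz=[[-0.16,-0.48,0.03],[-0.16,-0.48,0.03],[-0.16,-0.48,0.03],[-0.16,-0.48,0.03],[-0.16,-0.48,0.03]], fingers=[-1,-1,-1,-1,-1])

```text
clock: 4.55
ee_pos: [0.5583, -0.0171, 0.2362]
tcp_rot: [[-0.625, 0.78, -0.001], [0.78, 0.625, 0.001], [0.001, -0.0, -1.0]]
contact_force: [1.3, 1.0, 0.0]
width: 0.999
finger_force: 0.0
```

```bash
python3 go.py 0.604 -0.326 0.2 -9.7
```

```text
xyz [-0.5394 -0.3148  0.0717] rot [-0.0004 -0.0007  0.5377] t 4.55 pos [ 0.5583 -0.0171  0.2362] F [1.2837 1.0178 0.0441] w 0.9993964440348417 j6 -50.893505454063956 0.0539
```

Request:
arm_command(rotation=[[0,0,0.538],[0,0,0.538],[0,0,0.538],[0,0,0.538],[0,0,0.538]], xyz=[[-0.539,-0.315,0.072],[-0.539,-0.315,0.072],[-0.539,-0.315,0.072],[-0.539,-0.315,0.072],[-0.539,-0.315,0.072]], fingers=[-1,-1,-1,-1,-1])

```text
clock: 5.05
ee_pos: [0.596, -0.2627, 0.2071]
tcp_rot: [[0.075, 0.997, -0.001], [0.997, -0.075, 0.001], [0.001, -0.001, -1.0]]
contact_force: [-0.2, 1.1, 0.5]
width: 1.001
finger_force: 0.0
```

```bash
python3 go.py 0.604 -0.326 0.2 -9.7
```

```text
xyz [-0.125   0.0254  0.014 ] rot [-0.0007 -0.0008  0.0598] t 5.05 pos [ 0.596  -0.2627  0.2071] F [-0.1902  1.0609  0.5418] w 1.00078391085094 j6 -28.410424280112906 0.0539
```

Request:
arm_command(rotation=[[0,0,0.06],[0,0,0.06],[0,0,0.06],[0,0,0.06],[0,0,0.06]], xyz=[[-0.125,0.025,0.014],[-0.125,0.025,0.014],[-0.125,0.025,0.014],[-0.125,0.025,0.014],[-0.125,0.025,0.014]], fingers=[-1,-1,-1,-1,-1])

```text
clock: 5.55
ee_pos: [0.6045, -0.3222, 0.2012]
tcp_rot: [[0.16, 0.987, -0.001], [0.987, -0.16, 0.001], [0.001, -0.001, -1.0]]
contact_force: [-0.1, 0.4, 0.2]
width: 1.002
finger_force: 0.0
```

```bash
python3 go.py 0.604 -0.326 0.101 -9.7; python3 - <<'E'
from h import *
n="scene";u=proj(n,[(.60,-.326,.1)])[0].astype(int); im=r.read_camera(n)[...,::-1]; cv2.imwrite("pics/raw_scene3.png",im);print(u-[45,35])
cv2.imwrite("pics/t1.png",cv2.resize(im[u[1]-35:u[1]+35,u[0]-45:u[0]+45],None,fx=8,fy=8,interpolation=cv2.INTER_CUBIC))
E
```

```text
xyz [-0.0078  0.0003  0.2005] rot [-0.0005 -0.0006  0.0053] t 5.55 pos [ 0.6045 -0.3222  0.2012] F [-0.1069  0.3798  0.1977] w 1.0019655496261728 j6 -27.323252321515593 0.0539
[123 207]
```

View pics/t1.png

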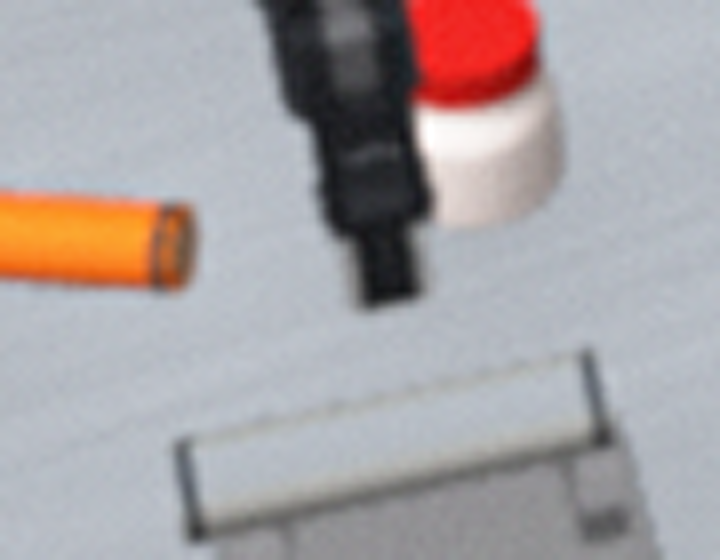

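The crop shows the gripper's finger (390,300) square to the steel tube and over its middle: ends (188,490) and (597,397), jar and orange tube clear. I descend.

Request:
arm_command(rotation=[[0,0,0.005],[0,0,0.005],[0,0,0.005],[0,0,0.005],[0,0,0.005]], xyz=[[-0.006,0,0.07],[-0.006,0,0.14],[-0.006,0,0.19],[-0.006,0,0.206],[-0.006,0,0.206]], fingers=[-1,-1,-1,-1,-1])

```text
clock: 6.1
ee_pos: [0.6036, -0.3257, 0.0973]
tcp_rot: [[0.169, 0.986, -0.002], [0.986, -0.169, 0.002], [0.001, -0.002, -1.0]]
contact_force: [-0.7, -1.1, 0.7]
width: 0.998
finger_force: 0.0
```

Request:
arm_command(rotation=[[0,0,0],[0,0,0],[0,0,0],[0,0,0],[0,0,0]], xyz=[[0,0,0],[0,0,0],[0,0,0],[0,0,0],[0,0,0]], fingers=[-0.2,0,0.2,0.4,1], force=60)

```text
clock: 6.6
ee_pos: [0.6038, -0.3277, 0.1]
tcp_rot: [[0.17, 0.985, -0.001], [0.985, -0.17, -0.0], [-0.001, -0.001, -1.0]]
contact_force: [-2.5, 1.8, 6.2]
width: 0.313
finger_force: 58.8
```

Request:
arm_command(rotation=[[0,0,0],[0,0,0]], xyz=[[0,0,0],[0,0,0]], fingers=[1,1])

```text
clock: 6.8
ee_pos: [0.6038, -0.3276, 0.1001]
tcp_rot: [[0.17, 0.985, -0.001], [0.985, -0.17, -0.0], [-0.0, -0.001, -1.0]]
contact_force: [-3.0, 1.2, 5.5]
width: 0.311
finger_force: 58.8
```

```bash
python3 go.py 0.604 -0.326 0.2 -9.7
```

```text
xyz [ 0.0032 -0.0003 -0.1999] rot [-0.0005  0.0003 -0.001 ] t 6.8 pos [ 0.6038 -0.3276  0.1001] F [-3.0061  1.2272  5.5266] w 0.31112517011772695 j6 -27.09898285204767 0.0539
```

Request:
arm_command(rotation=[[0,0,0],[0,0,0],[0,0,0],[0,0,0],[0,0,0]], xyz=[[0,0,-0.05],[0,0,-0.12],[0,0,-0.2],[0,0,-0.26],[0,0,-0.26]], fingers=[1,1,1,1,1])

```text
clock: 7.3
ee_pos: [0.6061, -0.3288, 0.2352]
tcp_rot: [[0.17, 0.985, 0.01], [0.985, -0.17, -0.007], [-0.005, 0.011, -1.0]]
contact_force: [0.2, -1.0, -0.7]
width: 0.307
finger_force: 59.4
```

```bash
python3 go.py 0.6095 0.081 0.22 -8.7
```

```text
xyz [ 0.8089 -0.133   0.0249] rot [ 0.0067  0.0034 -0.0122] t 7.3 pos [ 0.6061 -0.3288  0.2352] F [ 0.1782 -0.9715 -0.6583] w 0.30740439817608317 j6 -27.099034420367925 0.0539
```

Request:
arm_command(rotation=[[0,0,-0.012],[0,0,-0.012],[0,0,-0.012],[0,0,-0.012],[0,0,-0.012]], xyz=[[0.06,-0.01,0.002],[0.14,-0.023,0.005],[0.23,-0.038,0.008],[0.32,-0.053,0.01],[0.41,-0.067,0.012]], fingers=[1,1,1,1,1])

```text
clock: 7.8
ee_pos: [0.6046, -0.1177, 0.22]
tcp_rot: [[0.152, 0.988, -0.003], [0.988, -0.152, 0.001], [0.001, -0.003, -1.0]]
contact_force: [0.5, 0.1, -1.6]
width: 0.303
finger_force: 59.4
```

Request:
arm_command(rotation=[[0,0,0],[0,0,0],[0,0,0],[0,0,0],[0,0,0]], xyz=[[0.09,-0.014,0.002],[0.18,-0.03,0.005],[0.27,-0.044,0.008],[0.35,-0.058,0.01],[0.39,-0.065,0.012]], fingers=[1,1,1,1,1])

```text
clock: 8.3
ee_pos: [0.6017, 0.0814, 0.2141]
tcp_rot: [[0.149, 0.989, -0.003], [0.989, -0.149, 0.001], [0.0, -0.004, -1.0]]
contact_force: [-0.1, -0.8, -1.8]
width: 0.312
finger_force: 59.4
```

```bash
python3 go.py 0.6095 0.081 0.165 -8.7
```

```text
xyz [0.0015 0.0159 0.0981] rot [-0.0023 -0.0003  0.0015] t 8.3 pos [0.6017 0.0814 0.2141] F [-0.051  -0.755  -1.8115] w 0.31236349309207545 j6 6.664826325409341 0.0539
```

Request:
arm_command(rotation=[[0,0,0],[0,0,0],[0,0,0],[0,0,0],[0,0,0]], xyz=[[0.001,0.016,0.04],[0.001,0.016,0.08],[0.001,0.016,0.098],[0.001,0.016,0.098],[0.001,0.016,0.098]], fingers=[1,1,1,1,1])

```text
clock: 8.8
ee_pos: [0.6111, 0.0772, 0.1671]
tcp_rot: [[0.152, 0.988, -0.001], [0.988, -0.152, 0.0], [-0.0, -0.001, -1.0]]
contact_force: [0.0, 1.0, -0.9]
width: 0.309
finger_force: 59.4
```

```bash
python3 go.py 0.6095 0.081 0.14 -8.7; python3 - <<'E'
from h import *
n="scene";im=r.read_camera(n)[...,::-1]; cv2.imwrite("pics/raw_scene4.png",im)
o=(240,150);cv2.imwrite("pics/s4.png",cv2.resize(im[o[1]:o[1]+105,o[0]:o[0]+160],None,fx=5,fy=5,interpolation=cv2.INTER_CUBIC))
E
```

```text
xyz [ 0.0071 -0.0043  0.0542] rot [-0.0005  0.     -0.0005] t 8.8 pos [0.6111 0.0772 0.1671] F [ 0.0187  1.0138 -0.9341] w 0.3091439808380737 j6 6.514886559173117 0.0539
```

View pics/s4.png

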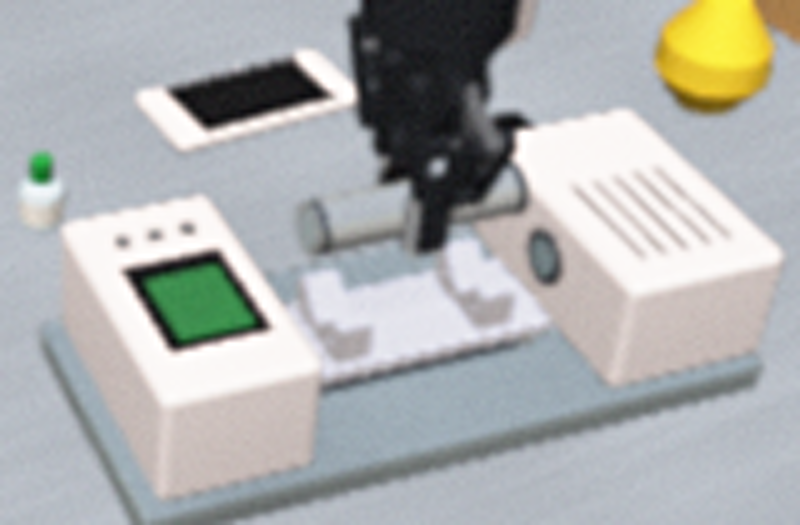

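The tube hangs straight over the cradle, ends at (313,226) and (521,186), with the V-blocks at (330,315) and (475,285). I compute its offset relative to the cradle in this same view.

```bash
python3 - <<'E'
from fit3 import *
s=r.get_state()
e=c([(313,226),(521,186)],5,(240,150)); B=back("scene",e,.1671-.055); print("scene tube ends",B,B.mean(0),np.linalg.norm(B[0]-B[1]))
d=B[1]-B[0];print("axis deg",np.degrees(np.arctan2(d[1],d[0])), "tcp",s["ee_pos"])
for name,qq in(("joint",q),("top",[.6088,.081,-.1558]),("shiftY3",[.6095,.083,-.1517])):
    L=[(18,-52,63.5),(-18,-52,63.5),(18,32,63.5),(-18,32,63.5),(30,-75,38),(30,75,38),(75,-85,90),(75,85,90),(80,-180,0),(80,180,0),(-75,-85,90)]
    print(name,*[f"{l}:{p.round(0)}" for l,p in zip(L,(proj("scene",W(qq,np.array(L)/1e3))-(240,150)+.5)*5-.5)],sep="\n ")
E
```

```text
scene tube ends [[0.6016 0.022  0.1121]
 [0.6228 0.1383 0.1121]] [0.6122 0.0801 0.1121] 0.11824361569978187
axis deg 79.64159000896592 tcp [0.6116 0.0771 0.168 ]
joint
 (18, -52, 63.5):[331. 318.]
 (-18, -52, 63.5):[301. 277.]
 (18, 32, 63.5):[475. 285.]
 (-18, 32, 63.5):[442. 246.]
 (30, -75, 38):[296. 380.]
 (30, 75, 38):[550. 319.]
 (75, -85, 90):[325. 361.]
 (75, 85, 90):[630. 289.]
 (80, -180, 0):[139. 548.]
 (80, 180, 0):[755. 388.]
 (-75, -85, 90):[205. 189.]
top
 (18, -52, 63.5):[332. 316.]
 (-18, -52, 63.5):[302. 276.]
 (18, 32, 63.5):[476. 284.]
 (-18, 32, 63.5):[443. 245.]
 (30, -75, 38):[297. 378.]
 (30, 75, 38):[551. 318.]
 (75, -85, 90):[326. 359.]
 (75, 85, 90):[631. 288.]
 (80, -180, 0):[139. 546.]
 (80, 180, 0):[756. 388.]
 (-75, -85, 90):[206. 188.]
shiftY3
 (18, -52, 63.5):[336. 316.]
 (-18, -52, 63.5):[306. 276.]
 (18, 32, 63.5):[479. 283.]
 (-18, 32, 63.5):[447. 245.]
 (30, -75, 38):[301. 378.]
 (30, 75, 38):[555. 318.]
 (75, -85, 90):[331. 359.]
 (75, 85, 90):[635. 287.]
 (80, -180, 0):[144. 546.]
 (80, 180, 0):[759. 387.]
 (-75, -85, 90):[210. 188.]
```

```bash
python3 go.py 0.609 0.0783 0.130 -8.7
```

```text
xyz [ 0.0015 -0.0056  0.076 ] rot [ 0.0006 -0.0001 -0.0005] t 8.85 pos [0.6116 0.0771 0.168 ] F [-0.6117  0.4855 -1.1212] w 0.30639182879902016 j6 6.511444193567771 0.0539
```

Request:
arm_command(rotation=[[0,0,0],[0,0,0],[0,0,0],[0,0,0],[0,0,0]], xyz=[[0.0015,-0.0056,0.02],[0.0015,-0.0056,0.045],[0.0015,-0.0056,0.065],[0.0015,-0.0056,0.074],[0.0015,-0.0056,0.074]], fingers=[1,1,1,1,1])

```text
clock: 9.35
ee_pos: [0.6078, 0.0786, 0.1288]
tcp_rot: [[0.152, 0.988, -0.003], [0.988, -0.152, 0.0], [-0.0, -0.003, -1.0]]
contact_force: [-0.5, -0.2, -0.6]
width: 0.308
finger_force: 59.4
```

Request:
arm_command(rotation=[[0,0,0],[0,0,0],[0,0,0]], xyz=[[0,0,0],[0,0,0],[0,0,0]], fingers=[1,1,1])

```text
clock: 9.65
ee_pos: [0.609, 0.0786, 0.1311]
tcp_rot: [[0.152, 0.988, 0.001], [0.988, -0.152, -0.0], [0.0, 0.001, -1.0]]
contact_force: [-0.3, 0.0, -1.5]
width: 0.31
finger_force: 59.4
```

```bash
python3 go.py 0.609 0.0783 0.120 -8.7
```

```text
xyz [-0.0005  0.0001  0.0221] rot [ 0.0007 -0.0001 -0.0002] t 9.65 pos [0.609  0.0786 0.1311] F [-0.2756  0.0298 -1.5047] w 0.31046426070524424 j6 6.61369946357709 0.0539
```

Request:
arm_command(rotation=[[0,0,0],[0,0,0],[0,0,0],[0,0,0],[0,0,0]], xyz=[[0,0,0.006],[0,0,0.012],[0,0,0.016],[0,0,0.018],[0,0,0.018]], fingers=[1,1,1,1,1])

```text
clock: 10.15
ee_pos: [0.6085, 0.0786, 0.1211]
tcp_rot: [[0.152, 0.988, -0.0], [0.988, -0.152, 0.0], [-0.0, -0.0, -1.0]]
contact_force: [0.2, 0.7, -1.2]
width: 0.306
finger_force: 59.4
```

Request:
arm_command(rotation=[[0,0,0],[0,0,0],[0,0,0],[0,0,0],[0,0,0]], xyz=[[0,0,0.002],[0,0,0.004],[0,0,0.006],[0,0,0.006],[0,0,0.006]], fingers=[1,1,1,1,1])

```text
clock: 10.65
ee_pos: [0.6092, 0.0785, 0.1193]
tcp_rot: [[0.152, 0.988, 0.002], [0.988, -0.152, -0.0], [0.0, 0.002, -1.0]]
contact_force: [0.6, -0.3, 2.9]
width: 0.307
finger_force: 59.7
```

Request:
arm_command(rotation=[[0,0,0],[0,0,0],[0,0,0],[0,0,0],[0,0,0]], xyz=[[0,0,0.002],[0,0,0.004],[0,0,0.006],[0,0,0.006],[0,0,0.006]], fingers=[1,1,1,1,1])

```text
clock: 11.15
ee_pos: [0.6092, 0.0785, 0.1162]
tcp_rot: [[0.152, 0.988, 0.002], [0.988, -0.152, -0.0], [0.0, 0.002, -1.0]]
contact_force: [0.3, 0.0, 5.8]
width: 0.307
finger_force: 60.0
```

Request:
arm_command(rotation=[[0,0,0],[0,0,0],[0,0,0],[0,0,0],[0,0,0]], xyz=[[0,0,0.002],[0,0,0.004],[0,0,0.006],[0,0,0.006],[0,0,0.006]], fingers=[1,1,1,1,1])

```text
clock: 11.65
ee_pos: [0.6097, 0.0785, 0.114]
tcp_rot: [[0.151, 0.988, 0.003], [0.988, -0.151, -0.0], [0.0, 0.003, -1.0]]
contact_force: [-0.0, -0.3, 8.3]
width: 0.306
finger_force: 60.2
```

Request:
arm_command(rotation=[[0,0,0],[0,0,0],[0,0,0],[0,0,0],[0,0,0]], xyz=[[0,0,0.002],[0,0,0.003],[0,0,0.004],[0,0,0.004],[0,0,0.004]], fingers=[1,1,1,1,1])

```text
clock: 12.15
ee_pos: [0.6101, 0.0784, 0.1126]
tcp_rot: [[0.152, 0.988, 0.004], [0.988, -0.152, -0.0], [0.0, 0.004, -1.0]]
contact_force: [-0.8, -0.7, 9.2]
width: 0.304
finger_force: 60.4
```

Request:
arm_command(rotation=[[0,0,0],[0,0,0],[0,0,0],[0,0,0]], xyz=[[0,0,0.002],[0,0,0.003],[0,0,0.003],[0,0,0.003]], fingers=[1,1,1,1])

```text
clock: 12.55
ee_pos: [0.6106, 0.0783, 0.1118]
tcp_rot: [[0.152, 0.988, 0.005], [0.988, -0.152, -0.001], [0.0, 0.005, -1.0]]
contact_force: [-0.4, -1.2, 11.2]
width: 0.306
finger_force: 60.8
```

Request:
arm_command(rotation=[[0,0,0],[0,0,0],[0,0,0],[0,0,0]], xyz=[[0,0,0.002],[0,0,0.003],[0,0,0.003],[0,0,0.003]], fingers=[1,1,1,1])

```text
clock: 12.95
ee_pos: [0.6115, 0.0782, 0.1117]
tcp_rot: [[0.151, 0.988, 0.007], [0.988, -0.151, -0.001], [0.0, 0.007, -1.0]]
contact_force: [-1.0, -1.3, 15.7]
width: 0.306
finger_force: 61.1
```

The stop is reached: z is steady at 0.1117 while the force rises. I ease the tool about 2 mm back towards the neutral of the floating cradle.

Request:
arm_command(rotation=[[0,0,0],[0,0,0],[0,0,0],[0,0,0],[0,0,0]], xyz=[[0,-0.001,0],[0,-0.002,0],[0,-0.003,0],[0,-0.004,0],[0,-0.004,0]], fingers=[1,1,1,1,1])

```text
clock: 13.45
ee_pos: [0.6097, 0.0785, 0.1117]
tcp_rot: [[0.151, 0.988, 0.008], [0.988, -0.151, -0.001], [0.0, 0.008, -1.0]]
contact_force: [-1.2, -2.1, 14.9]
width: 0.311
finger_force: 61.1
```

Request:
arm_command(rotation=[[0,0,0],[0,0,0],[0,0,0],[0,0,0]], xyz=[[0,0,0],[0,0,0],[0,0,0],[0,0,0]], fingers=[1,1,1,1])

```text
clock: 13.85
ee_pos: [0.6097, 0.0785, 0.1117]
tcp_rot: [[0.152, 0.988, 0.008], [0.988, -0.152, -0.001], [0.0, 0.008, -1.0]]
contact_force: [-0.5, -1.2, 15.0]
width: 0.302
finger_force: 61.1
```

```bash
python3 - <<'E'
from h import *
for k in range(4): im=r.read_camera("scene")[...,::-1]; s=r.get_state(); print(s["ee_pos"],s["contact_force"],s["ft_torque"])
cv2.imwrite("pics/raw_scene5.png",im)
o=(270,165);cv2.imwrite("pics/s5.png",cv2.resize(im[o[1]:o[1]+75,o[0]:o[0]+100],None,fx=8,fy=8,interpolation=cv2.INTER_CUBIC))
E
```

```text
[0.6097 0.0785 0.1117] [ 0.2556 -1.2491 14.2197] [-0.2243  0.0727  0.0251]
[0.6097 0.0785 0.1117] [-0.1704 -1.5784 14.8088] [-0.2414  0.0943 -0.0211]
[0.6097 0.0785 0.1117] [-0.2851 -1.9415 14.424 ] [-0.2393  0.1366  0.0646]
[0.6097 0.0785 0.1117] [ 0.0479 -1.2308 13.7406] [-0.2068  0.0833 -0.0065]
```

View pics/s5.png

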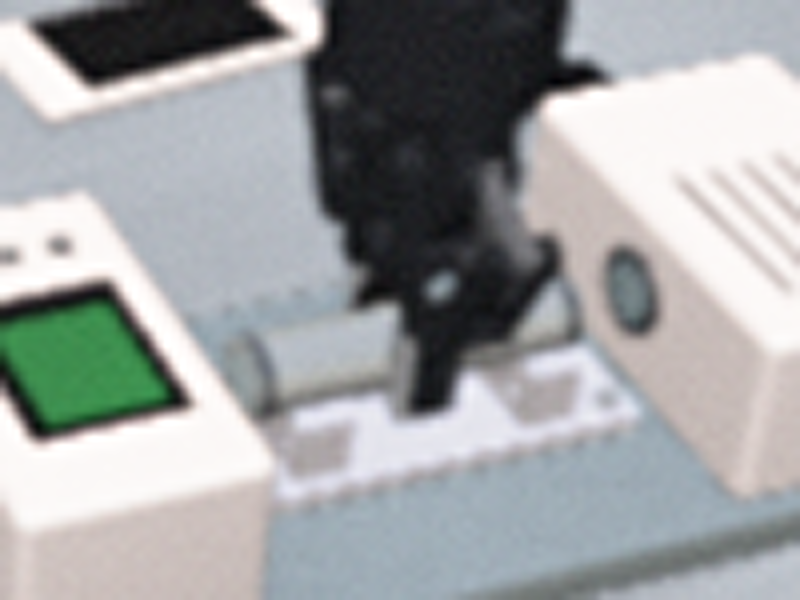

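The tube lies down in the V-blocks, with the left end disc at (248,372) and the right rim near (568,308). The cradle plate is lowered and the knob shows near (580,75). I check the centring numerically.

```bash
python3 - <<'E'
from h import *
s=lambda a:(np.array(a,float)+.5)/8-.5+[270,165]
B=back("scene",s([(248,372),(566,309)]),.057); print(B,B.mean(0),np.linalg.norm(B[0]-B[1]))
a=-.153;R=np.array([[np.cos(a),-np.sin(a)],[np.sin(a),np.cos(a)]])
for p in((.6088,.081),(.6095,.0799)): print("offset in reader xy", R.T@(B.mean(0)[:2]-p))
L=np.array([(18,-52,55.5),(18,32,55.5),(18,52,55.5),(30,75,30),(30,-60,30)])/1e3
for p in((.6088,.081),(.6095,.0799)): 
    P=np.c_[L[:,:2]@R.T+p,L[:,2]]; print(((proj("scene",P)-[270,165]+.5)*8-.5).round(0).tolist())
E
```

```text
[[0.5993 0.0237 0.057 ]
 [0.6212 0.1379 0.057 ]] [0.6103 0.0808 0.057 ] 0.1162744528396362
offset in reader xy [0.0015 0.    ]
offset in reader xy [0.0006 0.001 ]
[[289.0, 406.0], [518.0, 353.0], [571.0, 341.0], [638.0, 408.0], [276.0, 494.0]]
[[287.0, 408.0], [517.0, 356.0], [570.0, 343.0], [637.0, 410.0], [274.0, 496.0]]
```

```bash
python3 -c "
from cell import r
print(r.close_job())"
```

```text
the job is handed in; nothing more can be done
None
```

I zeroed the shutter (pulled out to its stop, then pushed home) and seated the steel tube, centred in the V-cradle to about 1–2 mm by the camera. I handed the job in at about 14 s, still holding the tube pressed on the bottom stop with about 14 N; no verdict came back.

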